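Rig the pie-filling manifold with its tubes

ROBOT

A 6-joint arm with a two-finger parallel gripper is mounted at the origin on the work surface. World frame = base frame: x ahead of the robot, y to its left, z up, the work surface at z = 0. Lengths are in m, angles in rad, forces in N, time in s.
With the tool pointing down it reaches from about 0.375 to 0.9 m from the base axis. Payload 3.1 kg.
Tool frame: the origin (TCP) lies midway between the tips of the shut fingers; the grasp point (between the pads) lies 19 mm behind it; z points along the fingers, y is the line along which they close (so a half turn about z gives the same grasp; the last joint's range is limited). The gripper opens to 87 mm and grips with 3 to 60 N. Pads are 19 mm wide; open, the fingers measure 117 mm over their backs; the gripper's body (75 mm by 190 mm) begins 51 mm behind the grasp point.
Start: joints at [-1.351, 0.527, 1.433, -0, 1.181, -0.178], TCP at [0.242, -0.576, 0.223] pointing down, gripper open.
Joint ranges: [-3.08, 3.08], [-0.75, 2.2], [0.22, 2.44], [-1.43, 4.57], [0, 2.65], [-2.85, 2.85]. Speed limits (rad/s): [2.79, 2.79, 3.14, 3.14, 3.14, 3.14].

INTERFACE

Orientations are given as a unit quaternion [x, y, z, w].
In Python, from rig import get_obs, cams, job gives the robot as it stands.
- The arm moves only by the tool servo_tool, never from a script. Its argument "moves" is text: rows parted by semicolons, each of 5 numbers parted by spaces: the shift along the tool's x, y, z in m, then the turn about the tool's z in degrees, then the finger opening in m, from 0 to 0.087. In form: dx dy dz spin claw; .... A call has 1 to 10 rows; each row is the pose to reach, as a shift and turn from the pose commanded when the call began, along the tool's axes at that moment; what a row does not reach only later rows make up. A row lasts 1/12 s, in which the tool goes at most 41.7 mm and 7.16 degrees, less where a joint would pass 70% of its speed; a pose out of reach is approached as far as the arm can. A call with a gripper value outside its range is refused whole. The fingers move at their own pace and stop on an object; "grip_force" is the grip in N (left out, the last holds). Time passes only in rows, so rows that repeat a pose let the fingers close. It gives the time, the measured TCP pose, the force, the opening and the grip force at its end, in the units of the state.
- get_obs(): the state, without advancing time (a new reading comes with each control period).
- cams.camera(name): name is "scene" or "top"; returns the picture (400x640x3 uint8, blue, green, red); there is no depth.
- cams.camera_model(name): a dict with "fx", "fy", "cx", "cy" (pixels), "R" (3x3) and "t" (3): a world point X has camera coordinates R X + t. Camera axes: x right, y down, z forward; pixel columns grow to the right and rows downward; lengths in m; the calibration is good to about 2 mm. A picture is of the moment at which its call begins. camera_model takes no time and is no camera call.
- job.hand_in(): hands the job in; it is judged then, once.
The state is a dict: "time": time; "q": joint angles; "joint_velocities": joint speeds; "joint_torque": joint torques, N m; "position": TCP position; "tool_rot": TCP orientation; "ft_force": force on the tool from outside, world axes, zero at the start; "moment": the same for the moment, N m; "grip_width": finger opening in m; "grip_force": force on a finger pad.
Only numpy, scipy, OpenCV 4.12 (cv2) and the standard library are available. Lean on these libraries where they do the work, as an engineer would, in place of code of your own. Each camera call takes 0.05 s, during which the arm holds its last target. There are 200 camera calls.

TASK

Rig the filling manifold: take every white dust cap off its port, twisting it to and fro while pulling gently, because the manifold only rests in its cradle by its own weight and must not be lifted out, and put the caps in the shallow clear tub. Then push every steel tube standing on the dark mat, foot down, onto a port of its own, fully home until its foot sits flat on the deck. Leave the jar and all the other things where they are, and the manifold seated in its cradle.

Things in the scene. Friction and masses are not known exactly. Their poses are not given: they have to be found in the camera images.
- cap0: white push-on dust cap, 56 mm across: skirt and lid 28 mm high, and on the lid a grip bar 56 mm long, 16 mm thick, 28 to 62 mm above the origin. Origin: centre of the skirt's lower edge; z up the axis, x along the bar. On its port the origin is 22 mm above the deck; its grip lets go once it has risen about 17 mm. It can turn either way without stops. May be absent (a port is then open).
- cap1: white push-on dust cap, 56 mm across: skirt and lid 28 mm high, and on the lid a grip bar 56 mm long, 16 mm thick, 28 to 62 mm above the origin. Origin: centre of the skirt's lower edge; z up the axis, x along the bar. On its port the origin is 22 mm above the deck; its grip lets go once it has risen about 17 mm. It can turn either way without stops. May be absent (a port is then open).
- cap2: white push-on dust cap, 56 mm across: skirt and lid 28 mm high, and on the lid a grip bar 56 mm long, 16 mm thick, 28 to 62 mm above the origin. Origin: centre of the skirt's lower edge; z up the axis, x along the bar. On its port the origin is 22 mm above the deck; its grip lets go once it has risen about 17 mm. It can turn either way without stops. May be absent (a port is then open).
- tube0: stainless filling tube, open right through, 90 mm high, 50 mm outside diameter, bore 43 mm, with a flat round foot (ferrule) 68 mm across and 8 mm thick at the lower end; 0.25 kg. Origin: centre of the foot's underside; z up the axis. It goes foot down over a port. May be absent.
- tube1: stainless filling tube, open right through, 90 mm high, 50 mm outside diameter, bore 43 mm, with a flat round foot (ferrule) 68 mm across and 8 mm thick at the lower end; 0.25 kg. Origin: centre of the foot's underside; z up the axis. It goes foot down over a port. May be absent.
- tube2: stainless filling tube, open right through, 90 mm high, 50 mm outside diameter, bore 43 mm, with a flat round foot (ferrule) 68 mm across and 8 mm thick at the lower end; 0.25 kg. Origin: centre of the foot's underside; z up the axis. It goes foot down over a port. May be absent.
- port0 (a point): foot of an upright spigot, on its axis at deck level (deck 70 mm above the table); z up. Spigot 38 mm in diameter, 44 mm high, top chamfered. A sprung seal round it, 8 to 14 mm above the deck, stops a tube that is merely set down, its foot 3 to 14 mm short of the deck; a push of 10 to 25 N takes it on down flat to the deck. Three ports in a row, 110 mm apart along the point's y.
- port1 (a point): foot of an upright spigot, on its axis at deck level (deck 70 mm above the table); z up. Spigot 38 mm in diameter, 44 mm high, top chamfered. A sprung seal round it, 8 to 14 mm above the deck, stops a tube that is merely set down, its foot 3 to 14 mm short of the deck; a push of 10 to 25 N takes it on down flat to the deck. Three ports in a row, 110 mm apart along the point's y.
- port2 (a point): foot of an upright spigot, on its axis at deck level (deck 70 mm above the table); z up. Spigot 38 mm in diameter, 44 mm high, top chamfered. A sprung seal round it, 8 to 14 mm above the deck, stops a tube that is merely set down, its foot 3 to 14 mm short of the deck; a push of 10 to 25 N takes it on down flat to the deck. Three ports in a row, 110 mm apart along the point's y.
- manifold (a joint): lift of the manifold (aluminium block, 90 x 298 mm, 1.3 kg, ports in its top) straight up out of its fixed cradle, in m; 0 seated. Only weight holds it down. Each cap clamps its spigot with 20 to 30 N of friction, which opposes whatever way it slides: a straight pull lifts the manifold, but a pull while turning needs only a few newtons
- tub_in (a point): centre of the inner floor of the fixed clear tub; inside 112 mm along the point's x and 252 mm along its y, walls 4 mm thick rising 31 mm above this floor, open at the top; floor 4 mm above the table
- jar: amber glass jar, 64 mm across, 120 mm high, standing among the tubes; not to be moved. Origin: centre of its underside
- marker: marker pen lying on the table, 140 mm long; not to be moved
- pie_tin: empty pie tin, 170 mm across, 30 mm high; not to be moved
- beaker: white plastic beaker, 80 mm across, 100 mm high; not to be moved
- scoop: steel ice-cream scoop, 185 mm long, lying; not to be moved
- timer: grey kitchen timer, 45 x 80 x 50 mm, fixed to the table

How it is judged:
At the end, for the whole second after the job is handed in: Every cap lies in the tub (origin less than 70 mm above its floor); every tube stands on a port of its own, foot within 4 mm of the deck and 6 mm of the axis, leaning less than 0.06 rad; all at rest; the manifold is seated (lifted less than 4 mm) (x of cap0 in the frame of tub_in between -0.06 and 0.06 m and y of cap0 in the frame of tub_in between -0.13 and 0.13 m and z of each of cap0, cap1, cap2 in the frame of tub_in below 0.07 m and linear speed of each of cap0, cap1, cap2, tube0, tube1, tube2 below 0.02 m/s and x of cap1 in the frame of tub_in between -0.06 and 0.06 m and y of cap1 in the frame of tub_in between -0.13 and 0.13 m and x of cap2 in the frame of tub_in between -0.06 and 0.06 m and y of cap2 in the frame of tub_in between -0.13 and 0.13 m and ((horizontal distance between tube0 and port0 below 0.006 m and z of tube0 in the frame of port0 below 0.004 m and angle between tube0's own z axis and vertical below 0.06 rad) or (horizontal distance between tube0 and port1 below 0.006 m and z of tube0 in the frame of port1 below 0.004 m and angle between tube0's own z axis and vertical below 0.06 rad) or (horizontal distance between tube0 and port2 below 0.006 m and z of tube0 in the frame of port2 below 0.004 m and angle between tube0's own z axis and vertical below 0.06 rad)) and ((horizontal distance between tube1 and port0 below 0.006 m and z of tube1 in the frame of port0 below 0.004 m and angle between tube1's own z axis and vertical below 0.06 rad) or (horizontal distance between tube1 and port1 below 0.006 m and z of tube1 in the frame of port1 below 0.004 m and angle between tube1's own z axis and vertical below 0.06 rad) or (horizontal distance between tube1 and port2 below 0.006 m and z of tube1 in the frame of port2 below 0.004 m and angle between tube1's own z axis and vertical below 0.06 rad)) and ((horizontal distance between tube2 and port0 below 0.006 m and z of tube2 in the frame of port0 below 0.004 m and angle between tube2's own z axis and vertical below 0.06 rad) or (horizontal distance between tube2 and port1 below 0.006 m and z of tube2 in the frame of port1 below 0.004 m and angle between tube2's own z axis and vertical below 0.06 rad) or (horizontal distance between tube2 and port2 below 0.006 m and z of tube2 in the frame of port2 below 0.004 m and angle between tube2's own z axis and vertical below 0.06 rad)) and value of joint manifold below 0.004 m); the robot touches nothing.
It fails at once if the manifold is lifted more than 12 mm out of its cradle (value of joint manifold above 0.012 m).
It fails at once if a bystander (jar, marker, pie tin, beaker, scoop) is moved more than 5 cm or knocked over (distance of any of jar, marker, pie_tin, beaker, scoop from where it was at the start of the episode above 0.05 m or angle between any of jar, beaker, pie_tin's own z axis and vertical above 0.5 rad).
Of cap0, cap1, cap2 only 2 to 3 are there at a start; the rules pass over those that are not, and their reading is None.
Of tube0, tube1, tube2 only 2 to 3 are there at a start; the rules pass over those that are not, and their reading is None.
At some moment in a run one of tube0, tube1, tube2 may be knocked a few centimetres aside while the robot is not near it.
It also fails if it takes over 210 s, if anything falls off the work surface, if the arm or the gripper's body presses on something with over 40 N, if the wrist force passes 120 N, or if a joint passes its speed limit or range.

## Working session

There is one attempt and no reset: what is moved stays moved. The work goes in short steps, Python scripts to look and compute and a tool call to move; the robot and the scene stay as the last step left them, time stands still between calls to the robot, and variables do not carry over. Pictures are saved under pics/ and viewed, at most 14 in all, crops included, and the job is handed in when it is done.

Besides the shell and the picture viewer there is one more tool, called in YAML: its name, and indented under it one key for each argument. servo_tool: Moves the arm, as the interface text tells. Its arguments: {"type":"object","properties":{"moves":{"type":"string"},"grip_force":{"type":"number"}},"required":["moves"]}

```bash
mkdir -p pics; ls; python3 - <<'E'
from rig import get_obs,cams
import cv2,numpy as np
for n in("scene","top"):
    cv2.imwrite(f"pics/{n}0.png",cams.camera(n)); m=cams.camera_model(n)
    print(n,m['fx'],m['fy'],m['cx'],m['cy'],np.round(m['R'],4).tolist(),np.round(m['t'],4).tolist())
o=get_obs();print({k:np.round(v,3).tolist() for k,v in o.items()})
E
```

```text
pics
scene 436.3600282514225 436.3600282514225 325.91329980851845 196.11515698293633 [[0.8105, 0.5856, -0.0121], [0.3804, -0.542, -0.7494], [-0.4454, 0.6028, -0.6621]] [-0.4529, -0.1457, 1.8214]
top 442.3510999260449 442.3510999260449 314.4324019284895 199.77080260936114 [[-0.0236, -0.9996, 0.0165], [-0.9965, 0.0222, -0.0812], [0.0808, -0.0183, -0.9966]] [-0.0089, 0.5521, 1.2861]
{'time': 0.1, 'q': [-1.352, 0.528, 1.434, -0.0, 1.181, -0.178], 'joint_velocities': [0.002, -0.002, -0.004, 0.0, -0.001, 0.001], 'joint_torque': [-0.001, -44.099, -17.715, 0.064, 0.053, -0.0], 'position': [0.242, -0.576, 0.222], 'tool_rot': [0.98, 0.198, -0.0, -0.001], 'ft_force': [-0.437, 0.288, 0.561], 'moment': [0.012, 0.05, -0.054], 'grip_force': 0.0, 'grip_width': 0.087}
```

View pics/scene0.png

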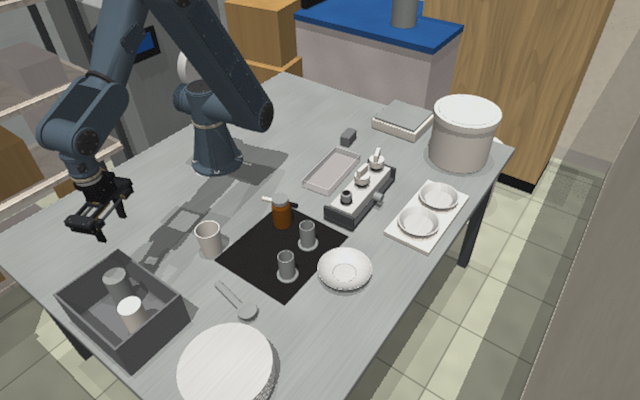

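View pics/top0.png

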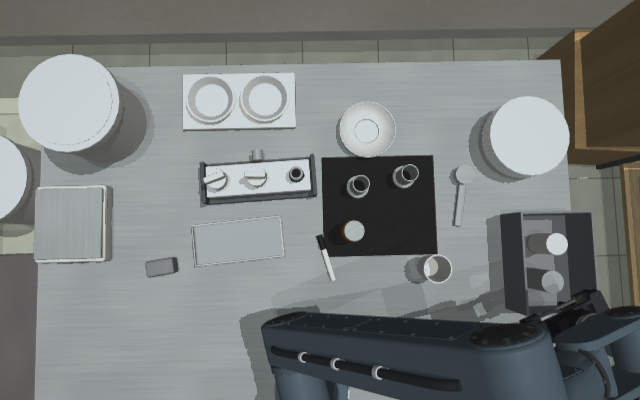

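The pictures show two caps, at (214,181) and (255,178) in the top view, and an open port at (296,174). Two tubes stand at (358,185) and (405,175). The jar is at (352,231) and the tub at (238,241). I'll zoom in.

```bash
cat > h.py <<'E'
import numpy as np,cv2
from rig import get_obs,cams
M={n:cams.camera_model(n) for n in("scene","top")}
def ray(n,p):
    m=M[n];R=np.array(m['R']);t=np.array(m['t'])
    d=R.T@np.array([(p[0]-m['cx'])/m['fx'],(p[1]-m['cy'])/m['fy'],1]);return -R.T@t,d
def onz(n,p,z):
    c,d=ray(n,p);return c+d*(z-c[2])/d[2]
def pix(n,X):
    m=M[n];c=np.array(m['R'])@np.array(X)+np.array(m['t']);return np.array([m['cx']+m['fx']*c[0]/c[2],m['cy']+m['fy']*c[1]/c[2]])
def tri(ps,pt):
    (a,u),(b,v)=ray("scene",ps),ray("top",pt)
    s=np.linalg.lstsq(np.c_[u,-v],b-a,rcond=None)[0];P,Q=a+s[0]*u,b+s[1]*v;return (P+Q)/2,np.linalg.norm(P-Q)
def crop(img,x0,y0,x1,y1,k,name):
    cv2.imwrite(name,cv2.resize(img[y0:y1,x0:x1],None,fx=k,fy=k,interpolation=cv2.INTER_CUBIC))
E
python3 - <<'E'
from h import *
t=cv2.imread("pics/top0.png");s=cv2.imread("pics/scene0.png")
a=cv2.resize(t[140:220,190:330],None,fx=5.5,fy=5.5,interpolation=cv2.INTER_CUBIC) 
crop(t,190,140,330,214,5.5,"pics/t1.png")
b=cv2.resize(t[150:250,320:440],None,fx=4,fy=4,interpolation=cv2.INTER_CUBIC)
c=cv2.resize(s[140:240,300:400],None,fx=3.2,fy=3.2,interpolation=cv2.INTER_CUBIC)
c2=np.zeros((400,800,3),np.uint8);c2[:,:480]=b;c2[:320,480:]=c;cv2.imwrite("pics/t2.png",c2)
# dark mat, tubes grey on it
hsv=cv2.cvtColor(t,cv2.COLOR_BGR2HSV)
for n,p,z in[("top",(358,185),.045),("top",(405,175),.045),("top",(352,231),.12),("top",(214,181),.1),("top",(255,178),.1),("top",(296,174),.114)]:print(p,onz(n,p,z).round(3))
for p in[(192,226),(282,217),(285,258),(195,266)]:print('tub',onz("top",p,.035).round(3))
E
```

```text
(358, 185) [ 0.59  -0.149  0.045]
(405, 175) [ 0.617 -0.288  0.045]
(352, 231) [ 0.456 -0.12   0.12 ]
(214, 181) [0.604 0.258 0.1  ]
(255, 178) [0.61  0.144 0.1  ]
(296, 174) [0.617 0.029 0.114]
tub [0.482 0.336 0.035]
tub [0.502 0.074 0.035]
tub [0.383 0.068 0.035]
tub [0.367 0.327 0.035]
```

View pics/t1.png

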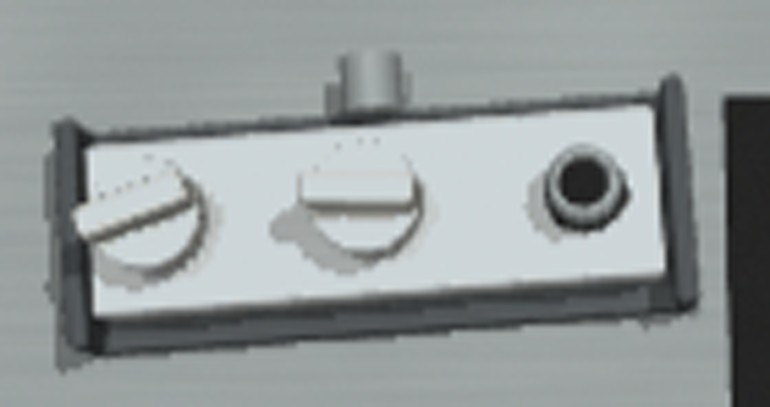

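View pics/t2.png

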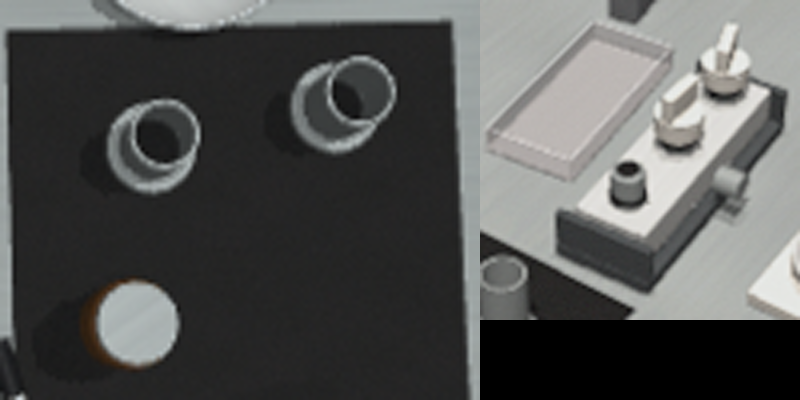

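The crops show the deck corners at about (87,148), (655,105), (665,272) and (95,318), the bar tops at about (135,205) and (358,188), and the spigot top at about (583,183). The tube rims are at (166,133) and (361,91) in the second crop. I'll measure from these.

```bash
cat > m.py <<'E'
from h import *
def c5(u):return (np.array(u)+.5)/5.5-.5+[190,140]
def c4(u):return (np.array(u)+.5)/4-.5+[320,150]
C=[onz("top",c5(u),.07) for u in[(87,148),(655,105),(665,272),(95,318)]]
print("deck",np.round(C,4).tolist(),[round(float(np.linalg.norm(C[i]-C[i-1])),4) for i in range(4)],np.mean(C,0).round(4))
print("spigot",onz("top",c5((583,181)),.114).round(4))
for u in[(302,170),(415,170),(415,205),(302,205)]:print("bar1",onz("top",c5(u),.154).round(4))
for u in[(75,212),(182,167),(193,202),(90,243)]:print("bar0",onz("top",c5(u),.154).round(4))
for a,b in[((166,133),(152,147)),((361,91),(334,107))]:print("tube",onz("top",c4(a),.09).round(4),onz("top",c4(b),.008).round(4))
s=cv2.imread("pics/scene0.png");t=cv2.imread("pics/top0.png")
# automatic: bright deck mask -> minAreaRect; mat non-dark blobs -> ellipse
g=cv2.cvtColor(t,cv2.COLOR_BGR2GRAY)
k=(g>195).astype(np.uint8);k[:150]=0;k[212:]=0;k[:,:190]=0;k[:,330:]=0
cs,_=cv2.findContours(k,0,2);c=max(cs,key=cv2.contourArea);r=cv2.boxPoints(cv2.minAreaRect(c));C=[onz("top",p,.07) for p in r]
print("deckrect",r.round(1).tolist(),np.round(C,4).tolist(),np.mean(C,0).round(4))
mk=np.zeros_like(g);mk[160:252,328:432]=1
k=((g>55)&(mk>0)).astype(np.uint8);cs,_=cv2.findContours(k,0,2)
for c in cs:
    if cv2.contourArea(c)>60:print(cv2.contourArea(c),cv2.boundingRect(c))
E
python3 m.py
```

```text
deck [[0.6502, 0.2884, 0.07], [0.6666, -0.007, 0.07], [0.5789, -0.0102, 0.07], [0.5614, 0.2846, 0.07]] [0.0888, 0.2959, 0.0878, 0.2954] [0.6143 0.139  0.07  ]
spigot [0.621  0.0304 0.114 ]
bar1 [0.6235 0.1655 0.154 ]
bar1 [0.6224 0.1108 0.154 ]
bar1 [0.6053 0.1111 0.154 ]
bar1 [0.6064 0.1657 0.154 ]
bar0 [0.6054 0.2752 0.154 ]
bar0 [0.6262 0.2235 0.154 ]
bar0 [0.609  0.2183 0.154 ]
bar0 [0.5901 0.268  0.154 ]
tube [ 0.5911 -0.1531  0.09  ] [ 0.5904 -0.1525  0.008 ]
tube [ 0.618  -0.2922  0.09  ] [ 0.6177 -0.2908  0.008 ]
deckrect [[203.0, 167.1999969482422], [308.0, 159.39999389648438], [310.1000061035156, 188.60000610351562], [205.10000610351562, 196.39999389648438]] [[0.6483, 0.2954, 0.07], [0.6645, -0.0049, 0.07], [0.5802, -0.0091, 0.07], [0.5645, 0.2895, 0.07]] [0.6144 0.1427 0.07  ]
346.0 (343, 220, 22, 22)
417.5 (347, 174, 23, 25)
466.5 (392, 164, 27, 25)
```

servo_tool:
  moves: "0.03 -0.025 -0.03 -7 0.06;0.06 -0.05 -0.05 -14 0.06;0.09 -0.075 -0.05 -21 0.06;0.12 -0.1 -0.05 -28 0.06;0.15 -0.125 -0.05 -35 0.06;0.18 -0.15 -0.05 -42 0.06;0.21 -0.175 -0.05 -49 0.06;0.24 -0.2 -0.05 -56 0.06;0.27 -0.225 -0.05 -63 0.06;0.3 -0.25 -0.05 -67.2 0.06"
  grip_force: 60

```text
time: 0.93
position: [0.4221, -0.2275, 0.2724]
tool_rot: [0.705, 0.709, 0.0, -0.0]
ft_force: [1.2, -0.3, 0.0]
grip_width: 0.0597
grip_force: 0.0
```

```bash
cat >> h.py <<'E'
def to(x,y,z,yaw):
    """shift in tool axes and spin (deg) bringing TCP to x,y,z with closing axis at yaw deg"""
    from scipy.spatial.transform import Rotation as Ro
    o=get_obs();R=Ro.from_quat(o['tool_rot']).as_matrix();y0=np.degrees(np.arctan2(R[1,1],R[0,1]))
    print('t',round(o['time'],1),'pos',np.round(o['position'],4),'yaw',round(y0,1),'tilt',round(float(np.degrees(np.arccos(-R[2,2]))),2),'F',np.round(o['ft_force'],1),'w',round(o['grip_width'],4),'q6',round(o['q'][5],2))
    print(' ->',np.round(R.T@(np.array([x,y,z])-o['position']),4),'spin',round((y0-yaw+180)%360-180,1))
E
python3 -c "
from h import *
to(.6143,.1385,.22,0)"
```

```text
t 0.9 pos [ 0.4221 -0.2275  0.2724] yaw 0.3 tilt 0.03 F [ 1.2 -0.3  0. ] w 0.0597 q6 -0.73
 -> [0.365  0.194  0.0524] spin 0.3
```

servo_tool:
  moves: "0.037 0.0195 0 0.3 0.06;0.073 0.039 0 0.3 0.06;0.11 0.058 0 0.3 0.06;0.146 0.078 0 0.3 0.06;0.183 0.097 0 0.3 0.06;0.22 0.117 0.01 0.3 0.06;0.256 0.136 0.02 0.3 0.06;0.292 0.155 0.03 0.3 0.06;0.329 0.175 0.04 0.3 0.06;0.366 0.194 0.0524 0.3 0.06"

```text
time: 1.77
position: [0.6142, 0.134, 0.2211]
tool_rot: [0.709, 0.705, 0.0, 0.0]
ft_force: [0.6, 0.6, 0.4]
grip_width: 0.06
grip_force: 0.0
```

servo_tool:
  moves: "0 0 0 0 0.06;0 0 0.0 0 0.06"

```text
time: 1.93
position: [0.613, 0.1339, 0.2198]
tool_rot: [0.708, 0.707, -0.001, -0.001]
ft_force: [0.3, -0.9, 0.1]
grip_width: 0.0601
grip_force: 0.0
```

```bash
python3 -c "
from h import *
to(.6143,.1385,.127,0)
crop(cams.camera('scene'),300,100,420,220,4.5,'pics/s2.png')"
```

```text
t 1.9 pos [0.613  0.1339 0.2198] yaw -0.1 tilt 0.18 F [ 0.3 -0.9  0.1] w 0.0601 q6 0.04
 -> [0.0046 0.0016 0.0928] spin -0.1
```

View pics/s2.png

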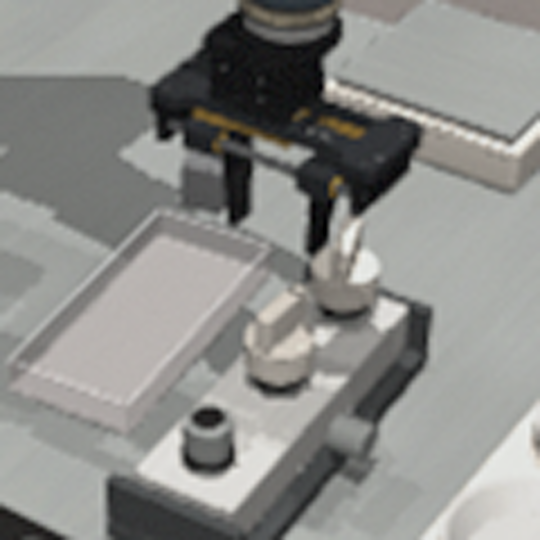

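The gripper is above the manifold, with its closing axis (x) across the middle cap's bar at about (280,320) in the crop. I'll descend and grip.

servo_tool:
  moves: "0.004 0.001 0.03 0 0.06;0.0045 0.001 0.06 0 0.06;0.0045 0.001 0.08 0 0.06;0.0045 0.001 0.092 0 0.06;0.0045 0.001 0.0925 0 0.06;0.0045 0.001 0.0925 0 0.03;0.0045 0.001 0.0925 0 0.01;0.0045 0.001 0.0925 0 0.0;0.0045 0.001 0.0925 0 0.0;0.0045 0.001 0.0925 0 0.0"

```text
time: 2.82
position: [0.6153, 0.1365, 0.1304]
tool_rot: [0.709, 0.705, 0.001, 0.001]
ft_force: [-0.1, -0.7, 1.2]
grip_width: 0.0344
grip_force: 0.0
```

servo_tool:
  moves: "0 0 0 0 0;0 0 0 0 0;0 0 0 0 0;0 0 0 0 0;0 0 0 0 0"

```text
time: 3.23
position: [0.6163, 0.1365, 0.1297]
tool_rot: [0.709, 0.705, 0.001, 0.001]
ft_force: [3.1, 0.2, -0.1]
grip_width: 0.0157
grip_force: 59.9
```

servo_tool:
  moves: "0 0 0 -7 0;0 0 -0.0005 -14 0;0 0 -0.001 -21 0;0 0 -0.0015 -28 0;0 0 -0.0015 -21 0;0 0 -0.002 -14 0;0 0 -0.0025 -7 0;0 0 -0.003 0 0;0 0 -0.0035 7 0;0 0 -0.004 14 0"

```text
time: 4.07
position: [0.6139, 0.1363, 0.1322]
tool_rot: [0.791, 0.612, -0.001, -0.0]
ft_force: [0.7, -1.2, -3.8]
grip_width: 0.0156
grip_force: 60.0
```

```bash
python3 -c "
from h import *
to(.6143,.1385,.127,0);print(get_obs()['moment'])"
```

```text
t 4.1 pos [0.6139 0.1363 0.1322] yaw -14.5 tilt 0.14 F [ 0.7 -1.2 -3.8] w 0.0156 q6 0.3
 -> [ 0.0023 -0.0001  0.0052] spin -14.5
[-0.07539722 -0.34447047  0.43478977]
```

servo_tool:
  moves: "0 0 -0.0006 7 0;0 0 -0.0012 14 0;0 0 -0.0012 7 0;0 0 -0.0018 0 0;0 0 -0.0024 -7 0;0 0 -0.003 -14 0;0 0 -0.0036 -21 0;0 0 -0.0042 -28 0;0 0 -0.0048 -35 0;0 0 -0.0054 -42 0"

```text
time: 4.9
position: [0.6165, 0.1354, 0.1377]
tool_rot: [0.515, 0.857, 0.0, 0.002]
ft_force: [6.4, -2.5, -7.2]
grip_width: 0.0155
grip_force: 59.9
```

servo_tool:
  moves: "0 0 0 7 0;0 0 -0.0006 14 0;0 0 -0.0012 21 0;0 0 -0.0018 28 0;0 0 -0.0024 35 0;0 0 -0.003 42 0;0 0 -0.0036 49 0;0 0 -0.0042 56 0;0 0 -0.0048 63 0;0 0 -0.0048 63 0"

```text
time: 5.73
position: [0.613, 0.1365, 0.1421]
tool_rot: [0.889, 0.458, -0.002, -0.001]
ft_force: [1.5, -0.9, -4.3]
grip_width: 0.0155
grip_force: 59.9
```

servo_tool:
  moves: "0 0 0 -7 0;0 0 -0.0006 -14 0;0 0 -0.0012 -21 0;0 0 -0.0018 -28 0;0 0 -0.0024 -35 0;0 0 -0.003 -42 0;0 0 -0.0036 -49 0;0 0 -0.0042 -56 0;0 0 -0.0048 -63 0;0 0 -0.0048 -63 0"

```text
time: 6.57
position: [0.6135, 0.1364, 0.1479]
tool_rot: [0.515, 0.857, -0.001, -0.001]
ft_force: [-0.4, -1.1, -0.4]
grip_width: 0.0152
grip_force: 59.9
```

```bash
python3 -c "
from h import *
to(.6143,.1385,.127,0);print(get_obs()['moment'])
crop(cams.camera('scene'),300,100,420,220,4.5,'pics/s3.png')"
```

```text
t 6.6 pos [0.6135 0.1364 0.1479] yaw 28.0 tilt 0.14 F [-0.4 -1.1 -0.4] w 0.0152 q6 -0.45
 -> [0.0015 0.0017 0.0209] spin 28.0
[-0.022046   -0.17780111 -0.06334149]
```

View pics/s3.png

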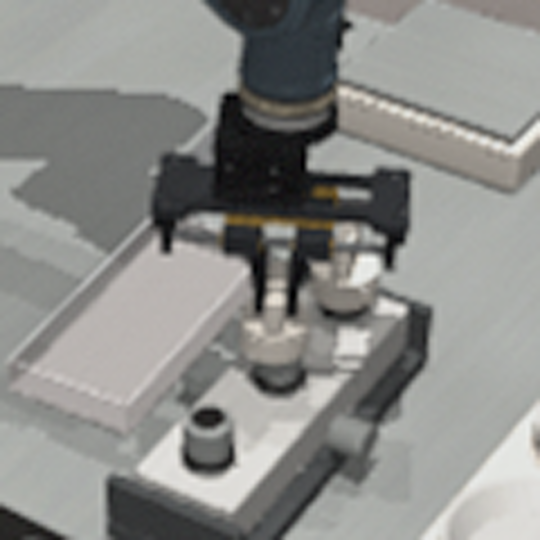

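The cap is 18 mm up and free, with the force near zero. I'll lift it and square the tool to the world axes.

servo_tool:
  moves: "0 0 -0.005 0 0;0 0 -0.015 7 0;0 0 -0.03 14 0;0 0 -0.05 21 0;0 0 -0.065 28 0;0 0 -0.065 28 0;0 0 -0.065 28 0"

```text
time: 7.2
position: [0.6149, 0.1365, 0.2141]
tool_rot: [0.708, 0.706, 0.001, 0.001]
ft_force: [-1.4, 0.3, -1.1]
grip_width: 0.0158
grip_force: 59.9
```

```bash
python3 -c "
from h import *
to(.438,.141,.043,0)"
```

```text
t 7.2 pos [0.6149 0.1365 0.2141] yaw -0.2 tilt 0.11 F [-1.4  0.3 -1.1] w 0.0158 q6 0.04
 -> [ 0.004  -0.1772  0.1707] spin -0.2
```

servo_tool:
  moves: "0.001 -0.035 0 0 0;0.002 -0.07 0 0 0;0.003 -0.105 0 0 0;0.004 -0.14 0 0 0;0.004 -0.177 0.02 0 0;0.004 -0.177 0.06 0 0;0.004 -0.177 0.1 0 0;0.004 -0.177 0.135 0 0;0.004 -0.177 0.155 0 0;0.004 -0.177 0.166 0 0"

```text
time: 8.03
position: [0.4346, 0.1411, 0.0438]
tool_rot: [0.708, 0.706, -0.003, -0.002]
ft_force: [0.3, 0.9, -1.1]
grip_width: 0.0155
grip_force: 59.9
```

servo_tool:
  moves: "0 0 0.001 0 0;0 0 0.002 0 0;0 0 0.002 0 0.01;0 0 0.002 0 0.03;0 0 0.002 0 0.045;0 0 0.002 0 0.045;0 0 0 0 0.05;0 0 -0.02 0 0.05;0 0 -0.05 0 0.05;0 0 -0.09 0 0.05"

```text
time: 8.87
position: [0.4358, 0.1412, 0.1369]
tool_rot: [0.709, 0.705, -0.002, -0.002]
ft_force: [2.0, -0.0, -0.2]
grip_width: 0.0484
grip_force: 0.0
```

servo_tool:
  moves: "0 0 -0.04 0 0.055;0 0.02 -0.08 -7 0.055;0 0.05 -0.09 -14 0.055;0 0.05 -0.09 -21 0.055;0 0.05 -0.09 -21 0.055"

```text
time: 9.28
position: [0.4897, 0.1411, 0.2294]
tool_rot: [0.568, 0.823, 0.002, 0.002]
ft_force: [-0.7, -0.2, -0.2]
grip_width: 0.0547
grip_force: 0.0
```

```bash
python3 -c "
from h import *
to(.6080,.2475,.129,21)
cv2.imwrite('pics/s4.png',cv2.resize(cams.camera('scene')[90:290,180:440],None,fx=3,fy=3))"
```

```text
t 9.3 pos [0.4897 0.1411 0.2294] yaw 20.8 tilt 0.31 F [-0.7 -0.2 -0.2] w 0.0547 q6 -0.3
 -> [0.0577 0.1478 0.101 ] spin -0.2
```

View pics/s4.png

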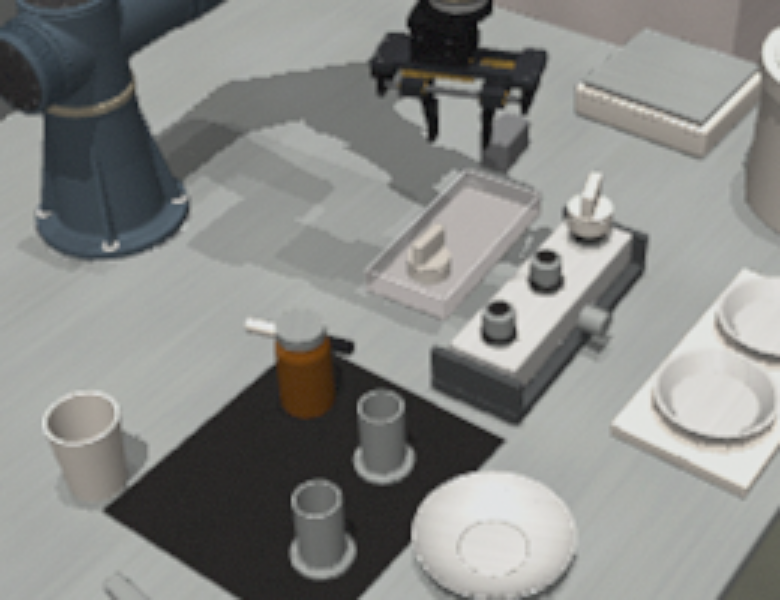

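The first cap stands in the tub at (428,262), and the manifold is seated. The second cap is next.

servo_tool:
  moves: "0.014 0.036 0 0 0.055;0.028 0.072 0 0 0.055;0.043 0.108 0 0 0.055;0.058 0.148 0.02 0 0.055;0.058 0.148 0.03 0 0.055;0.058 0.148 0.03 0 0.055;0.058 0.148 0.03 0 0.055;0.058 0.148 0.03 0 0.055;0.058 0.148 0.03 0 0.055"

```text
time: 10.08
position: [0.6044, 0.2467, 0.1979]
tool_rot: [0.569, 0.822, -0.0, -0.0]
ft_force: [-0.4, -0.1, -0.3]
grip_width: 0.0553
grip_force: 0.0
```

```bash
python3 -c "
from h import *
to(.6080,.2475,.129,21)"
```

```text
t 10.1 pos [0.6044 0.2467 0.1979] yaw 20.6 tilt 0.04 F [-0.4 -0.1 -0.3] w 0.0553 q6 -0.14
 -> [-0.0005  0.0037  0.0689] spin -0.4
```

servo_tool:
  moves: "0 0.0037 0.03 0 0.055;0 0.0037 0.055 0 0.055;0 0.0037 0.069 0 0.055;0 0.0037 0.069 0 0.055;0 0.0037 0.069 0 0;0 0.0037 0.069 0 0;0 0.0037 0.069 0 0;0 0.0037 0.069 0 0;0 0.0037 0.069 0 0;0 0.0037 0.069 0 0"

```text
time: 10.92
position: [0.6094, 0.2491, 0.129]
tool_rot: [0.569, 0.823, 0.0, 0.0]
ft_force: [-0.6, -0.0, -0.1]
grip_width: 0.023
grip_force: 0.0
```

servo_tool:
  moves: "0 0 0 0 0;0 0 0 0 0;0 0 0 0 0;0 0 0 0 0"

```text
time: 11.25
position: [0.6107, 0.2496, 0.1289]
tool_rot: [0.569, 0.822, 0.002, 0.001]
ft_force: [4.0, 1.6, 1.5]
grip_width: 0.0155
grip_force: 60.0
```

servo_tool:
  moves: "0 0 0 7 0;0 0 -0.0005 14 0;0 0 -0.001 21 0;0 0 -0.0015 28 0;0 0 -0.002 35 0;0 0 -0.0025 42 0;0 0 -0.003 49 0;0 0 -0.0035 56 0;0 0 -0.004 63 0;0 0 -0.004 63 0"

```text
time: 12.08
position: [0.6094, 0.2493, 0.1312]
tool_rot: [0.915, 0.404, 0.0, -0.0]
ft_force: [4.2, 1.3, -5.0]
grip_width: 0.0156
grip_force: 60.0
```

servo_tool:
  moves: "0 0 0 -7 0;0 0 -0.0006 -14 0;0 0 -0.0012 -21 0;0 0 -0.0018 -28 0;0 0 -0.0024 -35 0;0 0 -0.003 -42 0;0 0 -0.0036 -49 0;0 0 -0.0042 -56 0;0 0 -0.0048 -63 0;0 0 -0.0048 -63 0"

```text
time: 12.92
position: [0.6094, 0.2491, 0.1362]
tool_rot: [0.566, 0.824, 0.0, 0.0]
ft_force: [4.6, 3.5, -6.1]
grip_width: 0.0157
grip_force: 60.1
```

servo_tool:
  moves: "0 0 0 7 0;0 0 -0.0006 14 0;0 0 -0.0012 21 0;0 0 -0.0018 28 0;0 0 -0.0024 35 0;0 0 -0.003 42 0;0 0 -0.0036 49 0;0 0 -0.0042 56 0;0 0 -0.0048 63 0;0 0 -0.0048 63 0"

```text
time: 13.75
position: [0.6087, 0.2485, 0.1413]
tool_rot: [0.915, 0.403, -0.001, 0.0]
ft_force: [2.4, -0.9, -4.0]
grip_width: 0.0153
grip_force: 60.0
```

servo_tool:
  moves: "0 0 0 -7 0;0 0 -0.0006 -14 0;0 0 -0.0012 -21 0;0 0 -0.0018 -28 0;0 0 -0.0024 -35 0;0 0 -0.003 -42 0;0 0 -0.0036 -42 0;0 0 -0.0042 -42 0;0 0 -0.0048 -42 0;0 0 -0.0048 -42 0"

```text
time: 14.58
position: [0.608, 0.2489, 0.1462]
tool_rot: [0.709, 0.705, -0.001, -0.001]
ft_force: [-0.3, 0.0, -0.9]
grip_width: 0.0159
grip_force: 60.0
```

```bash
python3 -c "
from h import *
to(.429,.261,.043,0)"
```

```text
t 14.6 pos [0.608  0.2489 0.1462] yaw -0.4 tilt 0.13 F [-0.3  0.  -0.9] w 0.0159 q6 0.22
 -> [ 0.0111 -0.1789  0.1036] spin -0.4
```

servo_tool:
  moves: "0 0 -0.0005 7 0;0 0 -0.001 14 0;0 0 -0.0015 21 0;0 0 -0.002 14 0;0 0 -0.003 7 0;0 0 -0.01 0 0;0 0 -0.025 0 0;0 0 -0.045 0 0;0 0 -0.06 0 0;0 0 -0.06 0 0"

```text
time: 15.42
position: [0.6107, 0.2496, 0.2098]
tool_rot: [0.709, 0.705, 0.002, 0.001]
ft_force: [0.4, 0.5, -1.0]
grip_width: 0.0155
grip_force: 60.0
```

servo_tool:
  moves: "0.002 -0.035 0 0 0;0.004 -0.07 0 0 0;0.007 -0.105 0 0 0;0.011 -0.14 0 0 0;0.011 -0.179 0.02 0 0;0.011 -0.179 0.06 0 0;0.011 -0.179 0.1 0 0;0.011 -0.179 0.135 0 0;0.011 -0.179 0.155 0 0;0.011 -0.179 0.161 0 0"

```text
time: 16.25
position: [0.4268, 0.2598, 0.0417]
tool_rot: [0.709, 0.705, -0.004, -0.002]
ft_force: [0.3, -0.3, -1.3]
grip_width: 0.0157
grip_force: 60.0
```

servo_tool:
  moves: "0 0 0.001 0 0;0 0 0.001 0 0;0 0 0.001 0 0.01;0 0 0.001 0 0.03;0 0 0.001 0 0.045;0 0 0.001 0 0.045;0 0 0 0 0.05;0 0 -0.02 0 0.05;0 0 -0.06 0 0.05;0 0 -0.1 0 0.05"

```text
time: 17.08
position: [0.4288, 0.2604, 0.1459]
tool_rot: [0.709, 0.705, -0.002, -0.001]
ft_force: [1.2, 0.6, 1.1]
grip_width: 0.0481
grip_force: 0.0
```

servo_tool:
  moves: "-0.04 0 -0.03 0 0.087;-0.08 0 -0.05 0 0.087;-0.12 0 -0.06 0 0.087;-0.12 0 -0.06 0 0.087;-0.12 0 -0.06 0 0.087"

```text
time: 17.5
position: [0.4301, 0.1389, 0.207]
tool_rot: [0.711, 0.704, 0.001, 0.001]
ft_force: [-0.1, -0.1, 0.5]
grip_width: 0.0753
grip_force: 0.0
```

```bash
python3 -c "
from h import *
to(.591,-.153,.2,0)
t=cams.camera('top');s=cams.camera('scene');cv2.imwrite('pics/top5r.png',t);cv2.imwrite('pics/sc5r.png',s)
a=np.zeros((600,800,3),np.uint8);a[:400,:800]=cv2.resize(t[130:280,190:490],(800,400),interpolation=2);a[400:]=cv2.resize(s[150:295,50:630],(800,200));cv2.imwrite('pics/v5.png',a)"
```

```text
t 17.5 pos [0.4301 0.1389 0.207 ] yaw -0.6 tilt 0.18 F [-0.1 -0.1  0.5] w 0.0753 q6 0.07
 -> [-0.2903  0.1637  0.0076] spin -0.6
```

View pics/v5.png

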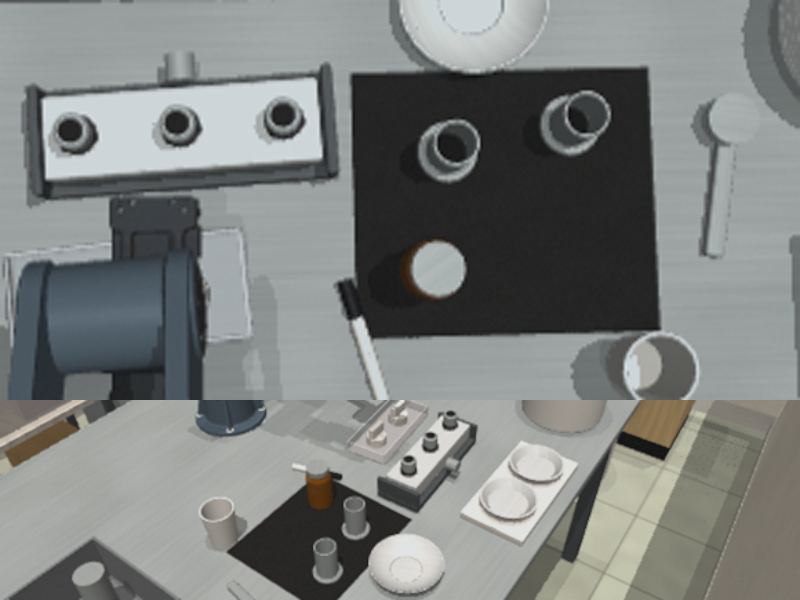

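Both caps lie in the tub, and all three spigots are bare at about (72,133), (178,126) and (284,118) in the crop. The tubes are at (455,145) and (585,115). Next I'll refine the spigot and tube positions.

```bash
cat > m2.py <<'E'
from h import *
def tubes(t):
    g=cv2.cvtColor(t,cv2.COLOR_BGR2GRAY);k=np.zeros_like(g);k[160:252,328:432]=(g>55)[160:252,328:432]
    out=[]
    for c in cv2.findContours(k,0,2)[0]:
        if 300<cv2.contourArea(c): out.append((cv2.boundingRect(c),c))
    return out
if __name__=="__main__":
    t=cv2.imread("pics/top5r.png");g=cv2.cvtColor(t,cv2.COLOR_BGR2GRAY)
    for x0,y0 in((217,180),(257,177),(296,174)):
        w=g[y0-9:y0+9,x0-9:x0+9].astype(float);W=np.clip(110-w,0,80)
        n,l,st,ce=cv2.connectedComponentsWithStats((w<95).astype(np.uint8))
        i=1+np.argmax(st[1:,4]);W=W*(l==i);yy,xx=np.mgrid[:18,:18]
        p=np.array([(W*xx).sum(),(W*yy).sum()])/W.sum()+[x0-9,y0-9]
        print('bore',p.round(2),st[i,4],onz('top',p,.112).round(4))
    for b,c in tubes(t): print(b)
E
python3 m2.py
```

```text
bore [215.78 178.57] 63 [0.6092 0.2505 0.112 ]
bore [255.76 175.64] 64 [0.6149 0.1405 0.112 ]
bore [295.61 172.7 ] 63 [0.6208 0.0304 0.112 ]
(343, 220, 22, 22)
(347, 174, 23, 25)
(392, 164, 27, 25)
```

servo_tool:
  moves: "-0.035 0.02 0 -0.6 0.087;-0.07 0.04 0 -0.6 0.087;-0.105 0.06 0 -0.6 0.087;-0.14 0.08 0 -0.6 0.087;-0.175 0.1 0 -0.6 0.087;-0.21 0.12 0 -0.6 0.087;-0.245 0.14 0 -0.6 0.087;-0.29 0.164 0.02 -0.6 0.087;-0.29 0.164 0.04 -0.6 0.087;-0.29 0.164 0.06 -0.6 0.087"

```text
time: 18.43
position: [0.5947, -0.1521, 0.1433]
tool_rot: [0.706, 0.708, 0.0, 0.001]
ft_force: [0.3, -0.1, -0.1]
grip_width: 0.0869
grip_force: 0.0
```

servo_tool:
  moves: "0 0 0 0 0.087;0 0 0 0 0.087;0 0 0 0 0.087"

```text
time: 18.68
position: [0.5923, -0.1484, 0.1456]
tool_rot: [0.705, 0.71, 0.0, -0.0]
ft_force: [0.1, 0.8, 0.5]
grip_width: 0.0873
grip_force: 0.0
```

```bash
python3 -c "
from h import *
to(.591,-.153,.056,0)
s=cams.camera('scene');crop(s,260,180,370,310,4.5,'pics/v6.png')"
```

```text
t 18.7 pos [ 0.5923 -0.1484  0.1456] yaw 0.4 tilt 0.04 F [0.1 0.8 0.5] w 0.0873 q6 -0.44
 -> [-0.0047 -0.0013  0.0896] spin 0.4
```

View pics/v6.png

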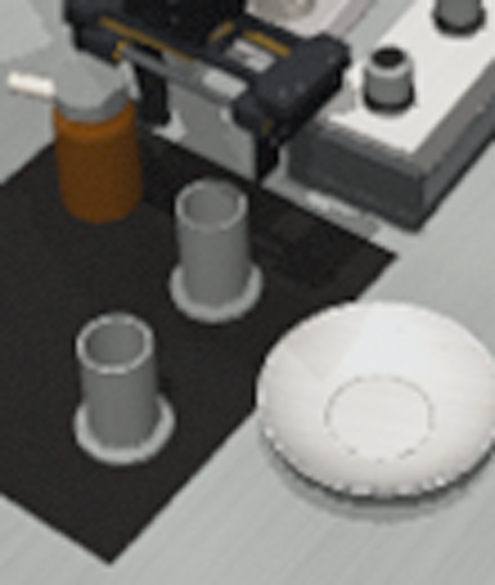

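The fingers straddle tube A, whose rim is at (212,205) in the crop; the jar at (95,150) is clear. I'll descend and grip.

servo_tool:
  moves: "-0.0047 -0.001 0.03 0.4 0.087;-0.0047 -0.001 0.06 0.4 0.087;-0.0047 -0.001 0.08 0.4 0.087;-0.0047 -0.001 0.0895 0.4 0.087;-0.0047 -0.001 0.0895 0.4 0.087;-0.0047 -0.001 0.0895 0.4 0.03;-0.0047 -0.001 0.0895 0.4 0.03;-0.0047 -0.001 0.0895 0.4 0.03;-0.0047 -0.001 0.0895 0.4 0.03;-0.0047 -0.001 0.0895 0.4 0.03"
  grip_force: 40

```text
time: 19.57
position: [0.5915, -0.1549, 0.0572]
tool_rot: [0.708, 0.706, 0.0, 0.001]
ft_force: [0.3, 0.4, -0.9]
grip_width: 0.0612
grip_force: 0.0
```

servo_tool:
  moves: "0 0 0 0 0.03;0 0 0 0 0.03;0 0 0 0 0.03;0 0 0 0 0.03;0 0 0 0 0.03"

```text
time: 19.98
position: [0.5915, -0.1548, 0.0566]
tool_rot: [0.708, 0.706, 0.0, 0.001]
ft_force: [0.4, 0.4, 3.6]
grip_width: 0.0497
grip_force: 40.0
```

```bash
python3 -c "
from h import *
to(.6208,.0304,.2,0)"
```

```text
t 20.0 pos [ 0.5915 -0.1548  0.0566] yaw -0.1 tilt 0.07 F [0.4 0.4 3.6] w 0.0497 q6 -0.44
 -> [ 0.1852  0.0291 -0.1435] spin -0.1
```

servo_tool:
  moves: "0 0 -0.02 0 0.03;0 0 -0.05 0 0.03;0 0 -0.09 0 0.03;0 0 -0.13 0 0.03;0.03 0.01 -0.14 0 0.03;0.065 0.02 -0.14 0 0.03;0.1 0.029 -0.14 0 0.03;0.135 0.029 -0.14 0 0.03;0.17 0.029 -0.14 0 0.03;0.183 0.029 -0.14 0 0.03"

```text
time: 20.82
position: [0.6183, 0.0332, 0.1948]
tool_rot: [0.707, 0.708, -0.0, -0.002]
ft_force: [0.3, -0.9, -2.5]
grip_width: 0.0493
grip_force: 40.0
```

servo_tool:
  moves: "0 0 0.01 0 0.03;0 0 0.01 0 0.03;0 0 0.01 0 0.03;0 0 0.01 0 0.03;0 0 0.01 0 0.03"

```text
time: 21.23
position: [0.6204, 0.0267, 0.186]
tool_rot: [0.708, 0.706, -0.0, 0.0]
ft_force: [-1.0, 0.4, -0.9]
grip_width: 0.0494
grip_force: 40.0
```

```bash
python3 -c "
from h import *
to(.6208,.0286,.17,0)
t=cams.camera('top');s=cams.camera('scene');cv2.imwrite('pics/sc7r.png',s)
a=np.zeros((500,800,3),np.uint8);a[:,:400]=cv2.resize(s[150:250,320:400],(400,500),interpolation=2);a[:,400:]=cv2.resize(t[130:230,250:330],(400,500),interpolation=2);cv2.imwrite('pics/v7.png',a)"
```

```text
t 21.2 pos [0.6204 0.0267 0.186 ] yaw -0.2 tilt 0.02 F [-1.   0.4 -0.9] w 0.0494 q6 -0.13
 -> [0.0019 0.0004 0.016 ] spin -0.2
```

View pics/v7.png

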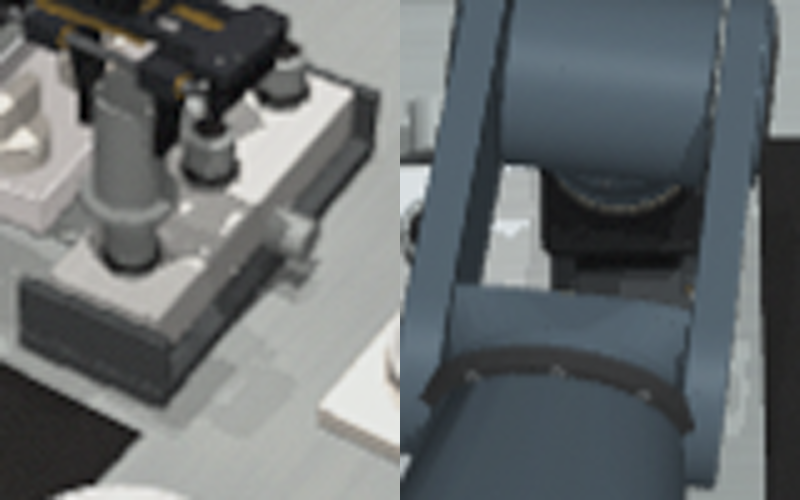

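The tube's foot at (129,205) hangs over the right spigot at (131,250) in the left crop. I'll lower it.

servo_tool:
  moves: "0.0018 0.0004 0.004 0 0.03;0.0018 0.0004 0.008 0 0.03;0.0018 0.0004 0.012 0 0.03;0.0018 0.0004 0.016 0 0.03;0.0018 0.0004 0.02 0 0.03;0.0018 0.0004 0.024 0 0.03;0.0018 0.0004 0.028 0 0.03;0.0018 0.0004 0.028 0 0.03;0.0018 0.0004 0.028 0 0.03"

```text
time: 22.08
position: [0.6208, 0.0299, 0.1577]
tool_rot: [0.708, 0.706, -0.0, 0.0]
ft_force: [1.1, -1.7, -3.7]
grip_width: 0.0493
grip_force: 40.0
```

servo_tool:
  moves: "0 0 0.004 0 0.03;0 0 0.008 0 0.03;0 0 0.012 0 0.03;0 0 0.016 0 0.03;0 0 0.019 0 0.03;0 0 0.022 0 0.03;0 0 0.022 0 0.03"
  grip_force: 60

```text
time: 22.67
position: [0.6218, 0.0295, 0.1358]
tool_rot: [0.708, 0.706, 0.001, 0.001]
ft_force: [3.6, -2.9, -3.3]
grip_width: 0.0491
grip_force: 60.0
```

servo_tool:
  moves: "0 0 0.003 0 0.03;0 0 0.006 0 0.03;0 0 0.008 0 0.03;0 0 0.009 0 0.03;0 0 0.01 0 0.03;0 0 0.01 0 0.03;0 0 0.01 0 0.03"

```text
time: 23.25
position: [0.6216, 0.0293, 0.1268]
tool_rot: [0.708, 0.707, 0.0, 0.001]
ft_force: [3.7, -4.2, 2.2]
grip_width: 0.049
grip_force: 60.0
```

servo_tool:
  moves: "0 0 0.001 0 0.03;0 0 0.002 0 0.03;0 0 0.003 0 0.03;0 0 0.003 0 0.03;0 0 0.003 0 0.03"

```text
time: 23.67
position: [0.6218, 0.0287, 0.1265]
tool_rot: [0.708, 0.707, 0.0, 0.002]
ft_force: [0.1, -6.0, 16.4]
grip_width: 0.0495
grip_force: 60.0
```

servo_tool:
  moves: "0 0 -0.002 0 0.03;0 0 -0.002 0 0.087;0 0 -0.002 0 0.087;0 0 -0.002 0 0.087;0 0 -0.002 0 0.087;0 0 -0.01 0 0.087;0 0 -0.04 0 0.087;0 0 -0.08 0 0.087;0 0 -0.08 0 0.087"

```text
time: 24.42
position: [0.6249, 0.0302, 0.2103]
tool_rot: [0.708, 0.707, 0.004, 0.005]
ft_force: [0.9, -0.2, 0.7]
grip_width: 0.0859
grip_force: 0.0
```

servo_tool:
  moves: "-0.035 0 0 0 0.087;-0.07 0 0 0 0.087;-0.105 0 0 0 0.087;-0.14 0 0 0 0.087;-0.175 0 0 0 0.087;-0.2 0 0 0 0.087;-0.2 0 0 0 0.087"

```text
time: 25.0
position: [0.6203, -0.1753, 0.2031]
tool_rot: [0.71, 0.705, -0.001, 0.001]
ft_force: [-0.6, 0.6, -0.5]
grip_width: 0.0868
grip_force: 0.0
```

```bash
python3 -c "
from m2 import *
to(.618,-.2915,.14,0)
t=cams.camera('top');s=cams.camera('scene');cv2.imwrite('pics/t8r.png',t);cv2.imwrite('pics/s8r.png',s)
for b,c in tubes(t):print(b)
a=np.zeros((600,800,3),np.uint8);a[:300]=cv2.resize(t[130:280,190:590],(800,300),interpolation=2);a[300:,:600]=cv2.resize(s[140:300,220:440],(600,300)[:2],interpolation=2);cv2.imwrite('pics/v8.png',a)"
```

```text
t 25.0 pos [ 0.6203 -0.1753  0.2031] yaw -0.4 tilt 0.14 F [-0.6  0.6 -0.5] w 0.0868 q6 -0.44
 -> [-0.1161 -0.0016  0.0634] spin -0.4
(333, 160, 96, 92)
```

View pics/v8.png

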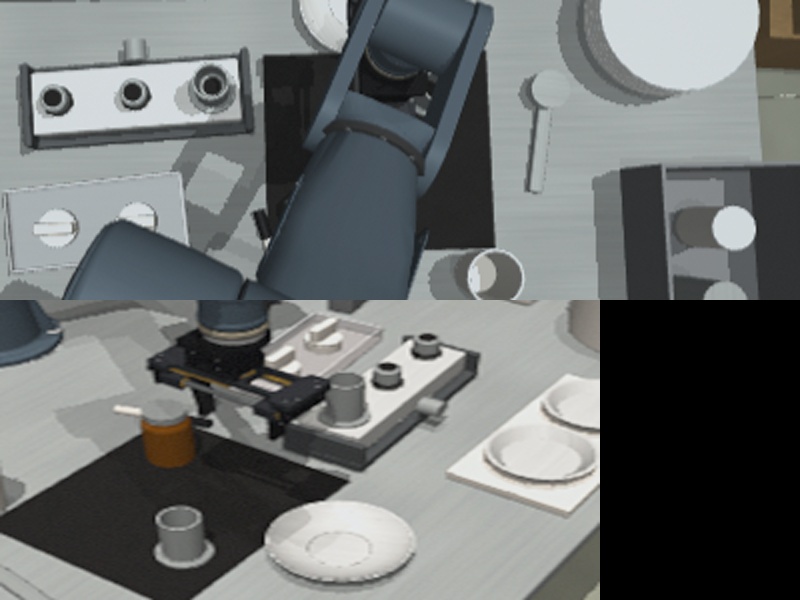

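Tube A stands on the right port. Tube B shows in the scene part at (180,550), and I'll check that it hasn't moved.

```bash
python3 -c "
from h import *
a=cv2.imread('pics/scene0.png');b=cv2.imread('pics/s8r.png')
def f(i):
    g=cv2.cvtColor(i,cv2.COLOR_BGR2GRAY);k=np.zeros_like(g);k[242:290,270:303]=(g>60)[242:290,270:303]
    c=max(cv2.findContours(k,0,2)[0],key=cv2.contourArea);return cv2.boundingRect(c)
print(f(a),f(b),np.abs(a[242:290,270:303].astype(int)-b[242:290,270:303]).mean())
x,y,w,h=f(b);print(pix('scene',(.618,-.2915,0)),pix('scene',(.618,-.2915,.09)))"
```

```text
(276, 249, 23, 35) (276, 249, 23, 35) 4.368897306397306
[286.84575774 274.87753548] [284.7086983  256.00755238]
```

servo_tool:
  moves: "-0.03 0 0 0 0.087;-0.06 0 0 0 0.087;-0.09 0 0.02 0 0.087;-0.116 -0.0015 0.04 0 0.087;-0.116 -0.0015 0.06 0 0.087;-0.116 -0.0015 0.063 0 0.087;-0.116 -0.0015 0.063 0 0.087;-0.116 -0.0015 0.063 0 0.087;-0.116 -0.0015 0.063 0 0.087"

```text
time: 25.85
position: [0.6197, -0.2845, 0.1417]
tool_rot: [0.707, 0.707, 0.0, 0.001]
ft_force: [0.1, 0.7, 0.4]
grip_width: 0.087
grip_force: 0.0
```

```bash
python3 -c "
from h import *
to(.618,-.2915,.0565,0)"
```

```text
t 25.9 pos [ 0.6197 -0.2845  0.1417] yaw 0.0 tilt 0.12 F [0.1 0.7 0.4] w 0.087 q6 -0.59
 -> [-0.0069 -0.0019  0.0852] spin 0.0
```

Tube B hasn't moved. I'll grip it.

servo_tool:
  moves: "-0.006 -0.0015 0.03 0 0.087;-0.006 -0.0015 0.06 0 0.087;-0.006 -0.0015 0.08 0 0.087;-0.006 -0.0015 0.085 0 0.087;-0.006 -0.0015 0.085 0 0.087;-0.006 -0.0015 0.085 0 0.03;-0.006 -0.0015 0.085 0 0.03;-0.006 -0.0015 0.085 0 0.03;-0.006 -0.0015 0.085 0 0.03;-0.006 -0.0015 0.085 0 0.03"
  grip_force: 40

```text
time: 26.68
position: [0.6176, -0.2922, 0.0562]
tool_rot: [0.708, 0.706, 0.0, 0.001]
ft_force: [-0.6, -0.4, 1.1]
grip_width: 0.0618
grip_force: 0.0
```

servo_tool:
  moves: "0 0 0 0 0.03;0 0 0 0 0.03;0 0 0 0 0.03;0 0 0 0 0.03;0 0 0 0 0.03"

```text
time: 27.1
position: [0.6177, -0.2922, 0.0556]
tool_rot: [0.708, 0.706, 0.0, 0.001]
ft_force: [1.1, -0.1, 2.8]
grip_width: 0.0493
grip_force: 40.0
```

servo_tool:
  moves: "0 0 -0.03 0 0.03;0 0 -0.07 0 0.03;0 0 -0.11 0 0.03;0 0 -0.15 0 0.03;0 0 -0.19 0 0.03;0 0 -0.19 0 0.03"

```text
time: 27.6
position: [0.6207, -0.2945, 0.2544]
tool_rot: [0.708, 0.706, 0.001, 0.008]
ft_force: [1.6, -1.4, -0.2]
grip_width: 0.0495
grip_force: 40.0
```

```bash
python3 -c "
from h import *
to(.6149,.1405,.25,0)"
```

```text
t 27.6 pos [ 0.6207 -0.2945  0.2544] yaw -0.1 tilt 0.91 F [ 1.6 -1.4 -0.2] w 0.0495 q6 -0.6
 -> [ 4.35e-01 -6.60e-03  2.00e-04] spin -0.1
```

servo_tool:
  moves: "0.036 0 0 0 0.03;0.072 0 0 0 0.03;0.108 0 0 0 0.03;0.144 0 0 0 0.03;0.18 0 0 0 0.03;0.216 0 0 0 0.03;0.252 0 0 0 0.03;0.288 0 0 0 0.03;0.324 0 0 0 0.03;0.36 0 0 0 0.03"

```text
time: 28.43
position: [0.6161, 0.0697, 0.2434]
tool_rot: [0.708, 0.706, -0.001, -0.001]
ft_force: [0.5, 0.8, -1.8]
grip_width: 0.0496
grip_force: 40.0
```

servo_tool:
  moves: "0.03 0 0 0 0.03;0.055 0 0 0 0.03;0.068 -0.003 0.01 0 0.03;0.071 -0.003 0.03 0 0.03;0.072 -0.003 0.05 0 0.03;0.072 -0.003 0.06 0 0.03;0.072 -0.003 0.06 0 0.03;0.072 -0.003 0.06 0 0.03;0.072 -0.003 0.06 0 0.03;0.072 -0.003 0.06 0 0.03"

```text
time: 29.27
position: [0.6158, 0.1395, 0.1862]
tool_rot: [0.708, 0.706, 0.001, 0.001]
ft_force: [0.4, -0.1, -1.4]
grip_width: 0.0497
grip_force: 40.0
```

```bash
python3 -c "
from h import *
to(.6155,.1398,.17,0)"
```

```text
t 29.3 pos [0.6158 0.1395 0.1862] yaw -0.2 tilt 0.13 F [ 0.4 -0.1 -1.4] w 0.0497 q6 0.05
 -> [ 0.0003 -0.0004  0.0162] spin -0.2
```

servo_tool:
  moves: "0 0 0.004 0 0.03;0 0 0.008 0 0.03;0 0 0.012 0 0.03;0 0 0.016 0 0.03;0 0 0.02 0 0.03;0 0 0.024 0 0.03;0 0 0.028 0 0.03;0 0 0.028 0 0.03;0 0 0.028 0 0.03"

```text
time: 30.02
position: [0.6147, 0.1401, 0.1566]
tool_rot: [0.708, 0.706, -0.0, -0.0]
ft_force: [-0.4, -0.0, -1.4]
grip_width: 0.0494
grip_force: 40.0
```

servo_tool:
  moves: "0 0 0.004 0 0.03;0 0 0.008 0 0.03;0 0 0.012 0 0.03;0 0 0.016 0 0.03;0 0 0.019 0 0.03;0 0 0.022 0 0.03;0 0 0.022 0 0.03"
  grip_force: 60

```text
time: 30.6
position: [0.6162, 0.14, 0.1349]
tool_rot: [0.708, 0.706, 0.001, 0.001]
ft_force: [3.6, 0.2, -3.7]
grip_width: 0.0489
grip_force: 60.0
```

servo_tool:
  moves: "0 0 0.003 0 0.03;0 0 0.006 0 0.03;0 0 0.008 0 0.03;0 0 0.01 0 0.03;0 0 0.011 0 0.03;0 0 0.012 0 0.03;0 0 0.012 0 0.03"

```text
time: 31.18
position: [0.6159, 0.14, 0.1256]
tool_rot: [0.708, 0.706, 0.001, 0.001]
ft_force: [0.8, -0.5, 12.0]
grip_width: 0.0495
grip_force: 60.0
```

servo_tool:
  moves: "0 0 0.001 0 0.03;0 0 0.0015 0 0.03;0 0 0.0015 0 0.03;0 0 0.0015 0 0.03"

```text
time: 31.52
position: [0.6159, 0.14, 0.1255]
tool_rot: [0.708, 0.707, 0.001, 0.001]
ft_force: [-1.3, -1.1, 19.0]
grip_width: 0.0488
grip_force: 60.1
```

servo_tool:
  moves: "0 0 -0.002 0 0.03;0 0 -0.002 0 0.087;0 0 -0.002 0 0.087;0 0 -0.002 0 0.087;0 0 -0.002 0 0.087;0 0 -0.01 0 0.087;0 0 -0.04 0 0.087;0 0 -0.08 0 0.087;0 0 -0.11 0 0.087;0 0 -0.11 0 0.087"

```text
time: 32.35
position: [0.6189, 0.1406, 0.2391]
tool_rot: [0.708, 0.707, 0.005, 0.004]
ft_force: [1.1, 0.1, 0.8]
grip_width: 0.0867
grip_force: 0.0
```

servo_tool:
  moves: "0 -0.03 0 0 0.087;0 -0.06 0 0 0.087;0 -0.1 0 0 0.087;-0.03 -0.13 0 0 0.087;-0.06 -0.15 0 0 0.087;-0.1 -0.15 0 0 0.087;-0.14 -0.15 0 0 0.087;-0.18 -0.15 0 0 0.087;-0.21 -0.15 0 0 0.087;-0.21 -0.15 0 0 0.087"

```text
time: 33.18
position: [0.4652, -0.0747, 0.2317]
tool_rot: [0.71, 0.705, -0.001, 0.001]
ft_force: [-0.0, 0.5, -0.3]
grip_width: 0.0873
grip_force: 0.0
```

```bash
python3 -c "
from h import *
to(.5,0,.17,0)
t=cams.camera('top');s=cams.camera('scene');cv2.imwrite('pics/t9r.png',t)
a=np.zeros((600,800,3),np.uint8);a[:,:400]=cv2.resize(s[110:260,310:410],(400,600),interpolation=2);a[:400,400:]=cv2.resize(t[145:275,190:320],(400,400),interpolation=2);cv2.imwrite('pics/v9.png',a)"
```

```text
t 33.2 pos [ 0.4652 -0.0747  0.2317] yaw -0.4 tilt 0.17 F [-0.   0.5 -0.3] w 0.0873 q6 -0.39
 -> [0.0752 0.0342 0.0616] spin -0.4
```

View pics/v9.png

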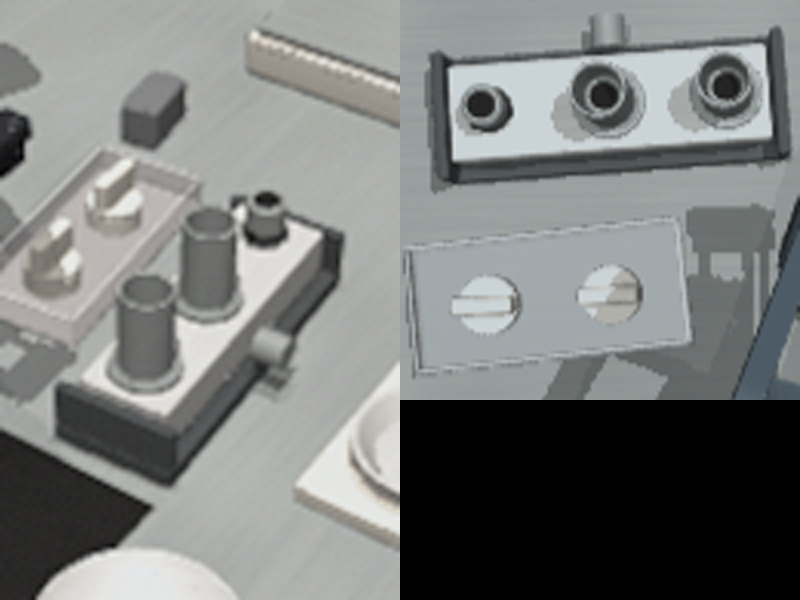

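Both tubes stand upright and flat on the deck at (143,370) and (210,300). Both caps are in the tub at (487,303) and (610,293), and the manifold is seated. I'll hand it in.

```bash
python3 -c "
from rig import job
print(job.hand_in())"
```

```text
the job is handed in; nothing more can be done
None
```

I handed the job in, with no verdict returned: both caps are in the tub, both tubes are pushed home on the middle and right ports, the manifold looks seated, and nothing else was touched.

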